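# Put the mixed fruit back into the display crates

### The arm

A 6-joint arm with a two-finger parallel gripper is mounted at the origin on the work surface. World frame = base frame: x ahead of the robot, y to its left, z up, the work surface at z = 0. Lengths are in mm, angles in rad, forces in N, time in s.
With the tool pointing down it reaches from about 250 to 850 mm from the base axis. Payload 12.5 kg.
Tool frame: the origin (TCP) lies at the very end of the fingers, on their centre line; the grasp point (between the pads) lies 19 mm behind it (env.pinch_z is the z of the grasp point in the tool frame, in mm); z points along the fingers, y is the line along which they close (so a half turn about z gives the same grasp; the last joint's range is limited). The gripper opens to 93 mm and grips with 3 to 60 N. Pads are 15 mm wide; open, the fingers measure 128 mm over their backs; the gripper's body (75 mm by 188 mm) begins 65 mm behind the grasp point.
Start: joints at [1.079, 0.351, 1.652, -0, 1.139, -0.085], TCP at [217.588, 505.114, 218.633] pointing down, gripper open.
Joint ranges: [-2.75, 2.75], [-0.79, 2.1], [0.01, 2.65], [-1.57, 4.71], [0.07, 3.14], [-2.87, 2.87]. Speed limits (rad/s): [2.22, 2.22, 2.79, 3.14, 3.14, 3.14].

### API

Orientations are given as a unit quaternion [w, x, y, z].
In Python, from station import env gives the robot as it stands. The module is installed in compiled form; this text tells all that it offers.
- The arm moves only by the tool play_rows, never from a script. Its argument "motion" is a list of rows, each a list of 7 numbers: the turn, a rotation vector about the tool's x, y, z in degrees, then the shift along the tool's x, y, z in cm, then the opening, from 0 (shut) to 1 (fully open). A call has 1 to 10 rows; each row shifts and turns the commanded pose from where the row before left it, along the tool's axes as they then stand; what a row does not reach is not made up. A row lasts 1/12 s, in which the tool goes at most 41.7 mm and 7.16 degrees, less where a joint would pass 70% of its speed; a pose out of reach is approached as far as the arm can. A call with a gripper value outside its range is refused whole. The fingers move at their own pace and stop on an object; "newtons" is the grip in N (left out, the last holds). Time passes only in rows, so rows that do not move let the fingers close. It gives the time, the measured TCP pose, the force, the opening and the grip force at its end, in the units of the state.
- env.observe(): the state, without advancing time (a new reading comes with each control period).
- env.grab_frame(name): name is "side" or "top" or "wrist"; returns the picture (420x560x3 uint8, red, green, blue); there is no depth.
- env.camera_params(name): a dict with "fx", "fy", "cx", "cy" (pixels), "k1" (the pictures are not rectified: a ray, as slopes to the right and down, at radius r is drawn at 1 + k1 r^2 times it, then the intrinsics apply), "rvec" (rotation vector, rad) and "tvec" (3), from world to camera coordinates, as OpenCV has them; the wrist camera has in their place "tool_from_camera" (4x4, takes a point from camera to tool coordinates, whose origin is the TCP and whose axes are the flange's). Camera axes: x right, y down, z forward; pixel columns grow to the right and rows downward; lengths in mm; the calibration is good to about 2 mm. A picture is of the moment at which its call begins: read the wrist's pose just before it. camera_params takes no time and is no camera call.
- env.close_job(): hands the job in; it is judged then, once.
The state is a dict: "time": time; "q": joint angles; "joint_velocities": joint speeds; "joint_efforts": joint torques, N m; "tcp_pos": TCP position; "eef_rot": TCP orientation; "ft_force": force on the tool from outside, world axes, zero at the start; "ft_torque": the same for the moment, N m; "opening": finger opening in mm; "grasp_force": force on a finger pad.
Only numpy, scipy, OpenCV 4.12 (cv2) and the standard library are available. Lean on these libraries where they do the work, as an engineer would, in place of code of your own. Each camera call takes 0.05 s, during which the arm holds its last target. There are 200 camera calls.

### The job

A customer has left a mixed handful of yellow fruit on the counter: two apples, two pears and a banana. Put each one back into the crate that holds its own kind, set down gently (not dropped) on the crate's floor in the free front row and not on top of other fruit: apples standing on their base with the stalk up, pears and banana lying on their sides. Leave the tea glass and the roll of tape where they are.

Things in the scene. Friction and masses are not known exactly. Their poses are not given: they have to be found in the camera images.
- apple_a: yellow apple, 66 mm in diameter, 60 mm high, about 0.15 kg, standing on its flattened base with its thin stalk up (stalk ends 66 mm up); origin at the centre of its underside, z up; widest 31 mm above the origin
- apple_b: a second, identical yellow apple, 66 mm in diameter, 60 mm high, about 0.15 kg, standing on its flattened base with its thin stalk up (stalk ends 66 mm up); origin at the centre of its underside, z up; widest 31 mm above the origin
- pear_a: yellow pear lying on its belly, 58 mm thick and high there, 84 mm long plus a thin 13 mm stalk, about 0.14 kg; origin on its centre line at the thickest part, 29 mm above what it lies on and close to its centre of mass; x points along it to the neck (neck end x = +53 mm, round end x = -31 mm), z up; grip across y at the origin
- pear_b: a second, identical yellow pear lying on its belly, 58 mm thick and high there, 84 mm long plus a thin 13 mm stalk, about 0.14 kg; origin on its centre line at the thickest part, 29 mm above what it lies on and close to its centre of mass; x points along it to the neck (neck end x = +53 mm, round end x = -31 mm), z up; grip across y at the origin
- banana: small yellow banana lying flat on its side, 33 mm thick and high, 150 mm long, bent, about 0.11 kg; origin on its centre line at the middle of the bend, 16.5 mm above what it lies on; x along it (dark blossom end x = -67 mm, y = +26 mm; thin stem end x = +75 mm, y = +34 mm: both ends bend to +y), z up; grip across y at the origin or a few mm above it
- apple_crate: apple crate: dark slatted crate, 190 (x) by 285 (y) mm, 58 mm high, walls and floor 5 mm thick, fixed; origin at the centre of its underside, x away from the robot, y along its long side. Back row (+x): a row of four yellow apples, 60 mm high, fixed; the front row is free, inside x = -90 to +23 mm, y = -137 to +137 mm
- pear_crate: pear crate: dark slatted crate, 190 (x) by 285 (y) mm, 58 mm high, walls and floor 5 mm thick, fixed; origin at the centre of its underside, x away from the robot, y along its long side. Back row (+x): a row of three yellow pears lying along y, 58 mm high, fixed; the front row is free, inside x = -90 to +30 mm, y = -137 to +137 mm
- banana_crate: banana crate: dark slatted crate, 190 (x) by 285 (y) mm, 58 mm high, walls and floor 5 mm thick, fixed; origin at the centre of its underside, x away from the robot, y along its long side. Back row (+x): four bananas lying along y, two deep, ends bent towards +x, 33 mm high, fixed; the front row is free, inside x = -90 to +4 mm, y = -137 to +137 mm
- tea_glass: bystander: empty waisted tea glass, 56 mm wide at the rim, 82 mm high, standing loose at the right of the counter; origin under its centre
- tape: bystander: roll of brown packing tape lying flat, 104 mm across, 48 mm high, loose at the right of the counter; origin under its centre
Mind the look-alikes: they are no part of the job. What is shaped like the apple_b but pink is not meant. Leave any blue or green look-alike of the pear_b alone.

How it is judged:
By the outcome, as a careful person would: the job done as asked, in the order asked, and still so for the second after the job is handed in, with the robot touching nothing.
It also fails if it takes over 128 s, if anything falls off the work surface, if the arm or the gripper's body presses on something with over 40 N, if the wrist force passes 120 N, or if a joint passes its speed limit or range.

## Working session

There is one attempt and no reset: what is moved stays moved. The work goes in short steps, Python scripts to look and compute and a tool call to move; the robot and the scene stay as the last step left them, time stands still between calls to the robot, and variables do not carry over. Pictures are saved under pics/ and viewed, at most 14 in all, crops included, and the job is handed in when it is done.

Besides the shell and the picture viewer there is one more tool, called after "Emit:" by a JSON object that holds its "method" and its "body", one argument or row to a line. play_rows: Moves the arm, as the interface text tells. Its arguments: {"type":"object","properties":{"motion":{"type":"array","items":{"type":"array","items":{"type":"number"}}},"newtons":{"type":"number"}},"required":["motion"]}

```bash
mkdir -p pics
cat > h.py <<'E'
import numpy as np, cv2
from station import env
from scipy.spatial.transform import Rotation as R
def cam(n):
    p=env.camera_params(n); K=(p['fx'],p['fy'],p['cx'],p['cy'],p['k1'])
    if 'rvec' in p:
        M=R.from_rotvec(np.ravel(p['rvec'])).as_matrix(); t=np.ravel(p['tvec'])
        return K,M.T,-M.T@t
    s=env.observe(); w,x,y,z=s['eef_rot']; T=np.array(p['tool_from_camera'])
    Rt=R.from_quat([x,y,z,w]).as_matrix()
    return K,Rt@T[:3,:3],Rt@T[:3,3]+np.array(s['tcp_pos'])
def ray(c,u,v):
    (fx,fy,cx,cy,k),M,o=c
    d=np.array([(u-cx)/fx,(v-cy)/fy]);m=d.copy()
    for _ in range(30): m=d/(1+k*(m@m))
    return o,M@np.array([m[0],m[1],1])
def at(c,u,v,z):
    o,d=ray(c,u,v); return o+d*(z-o[2])/d[2]
def proj(c,P):
    (fx,fy,cx,cy,k),M,o=c
    q=M.T@(np.asarray(P,float)-o); m=q[:2]/q[2]; m=m*(1+k*(m@m)); return np.array([m[0]*fx+cx,m[1]*fy+cy])
def save(n,f,im=None):
    im=env.grab_frame(n) if im is None else im
    cv2.imwrite('pics/'+f,im[:,:,::-1]); return im
E
python3 - <<'E'
from h import *
s=env.observe(); print(s,env.pinch_z)
for n in('top','side','wrist'): print(env.camera_params(n))
for n in('top','side'): np.save(n+'0.npy',save(n,n+'0.png'))
E
```

```text
{'time': 0.0, 'q': array([ 1.07939661e+00,  3.51244582e-01,  1.65243114e+00,  2.21297557e-05,
        1.13909663e+00, -8.45883352e-02]), 'joint_velocities': array([-4.79576610e-04,  1.30816615e-03, -7.21751787e-05, -6.45726449e-04,
       -8.38821983e-04,  2.89602349e-03]), 'joint_efforts': array([ 3.71300979e-03, -4.97321534e+01, -2.85258955e+01,  7.00193946e-02,
        2.57161347e-02, -1.22852739e-04]), 'tcp_pos': array([217.426373  , 504.82001658, 218.0941811 ]), 'eef_rot': array([-1.77167588e-04,  2.02010480e-01,  9.79383182e-01, -5.62702351e-04]), 'ft_force': array([ 0.65454342, -0.05110668,  0.37638131]), 'ft_torque': array([-0.01101106,  0.01969842, -0.01085376]), 'grasp_force': 0.0, 'opening': 92.87574742333682} -18.8
{'fx': 390.3947302434948, 'fy': 390.3947302434948, 'cx': 274.83561730109165, 'cy': 210.81996791668593, 'k1': -0.06998416491684173, 'rvec': array([ 2.14535523, -2.15849475,  0.140569  ]), 'tvec': array([-138.57484779,  432.84106845, 1194.29013314])}
{'fx': 472.0301241673158, 'fy': 472.0301241673158, 'cx': 275.8354371895467, 'cy': 206.06162019131972, 'k1': -0.019020183514134183, 'rvec': array([ 2.14912688, -0.76102451,  0.39138237]), 'tvec': array([-426.84495378,  156.91614867, 1087.85414206])}
{'fx': 343.5645582059584, 'fy': 343.5645582059584, 'cx': 281.42520750733314, 'cy': 208.72636941022157, 'k1': -0.005633706078763687, 'tool_from_camera': array([[ 1.04863047e-03, -9.70458924e-01, -2.41264123e-01,
         6.53942988e+01],
       [ 9.99999334e-01,  1.13411393e-03, -2.15453527e-04,
         4.13462098e-02],
       [ 4.82709800e-04, -2.41263737e-01,  9.70459467e-01,
        -1.64645060e+02],
       [ 0.00000000e+00,  0.00000000e+00,  0.00000000e+00,
         1.00000000e+00]])}
```

View pics/top0.png

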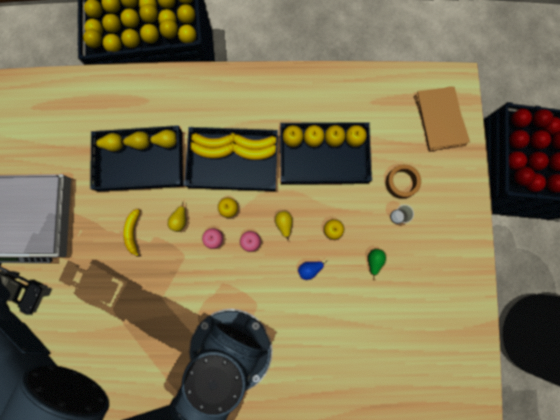

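View pics/side0.png

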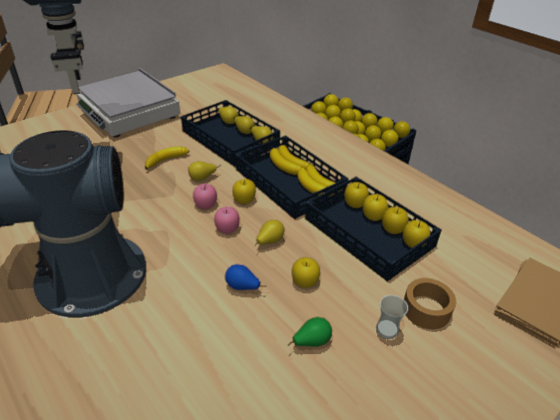

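The top picture shows these candidates:
- **Yellow apples:** (228,207) and (333,229). The pink apples at (213,238) and (250,241) are look-alikes.
- **Yellow pears:** (177,218) and (285,223). The blue pear at (311,269) and the green pear at (376,261) are look-alikes.
- **Banana:** (132,232).
- **Crates:** pear (137,158), banana (233,158) and apple (325,153). Glass at (401,215), tape at (403,181).

I choose the yellow ones and check them in a close crop.

Run:
```python
from h import *
im=np.load('top0.npy'); c=cam('top'); s=cam('side'); ims=np.load('side0.npy')
cv2.imwrite('pics/crop.png',cv2.resize(im[115:290,80:440,::-1],None,fx=2.2,fy=2.2,interpolation=cv2.INTER_CUBIC))
def blobs(im,r):
    h=cv2.cvtColor(im,cv2.COLOR_RGB2HSV)
    m=cv2.inRange(h,(18,165,70),(34,255,255)); m=cv2.morphologyEx(m,cv2.MORPH_OPEN,np.ones((3,3),np.uint8))
    n,l,st,ce=cv2.connectedComponentsWithStats(m)
    return [(st[i],ce[i],l==i) for i in range(1,n) if st[i][4]>r]
for st,ce,m in blobs(im,100):
    z=30 if st[4]<2500 else 30
    P=at(c,*ce,z); ys,xs=np.nonzero(m)
    W=np.array([at(c,x,y,z)[:2] for x,y in zip(xs,ys)]); C=W.mean(0); w,v=np.linalg.eigh(np.cov((W-C).T)); a=v[:,1]
    pr=(W-C)@v; sk=(pr[:,1]**3).mean()
    print(st,ce.round(1),C.round(1),'axis deg',np.degrees(np.arctan2(a[1],a[0])).round(1),'ext',np.ptp(pr,axis=0).round(0),'skew',np.sign(sk), 'side',proj(s,P).round(0))
# crates: outer rim corners at z 58
for n,cs in dict(pear=[(91,131),(181,126),(183,184),(93,190)],banana=[(188,128),(278,128),(277,190),(186,186)],apple=[(280,123),(369,122),(371,182),(281,185)]).items():
    print(n,[at(c,*p,58)[:2].round(0) for p in cs])
```

```text
[ 84   0  16  15 193] [91.3  6.7] [1158.2  498.2] axis deg -148.5 ext [54. 63.] skew -1.0 side [312.  70.]
[101   0  17  10 143] [109.2   3.9] [1166.   434.4] axis deg 80.7 ext [40. 62.] skew 1.0 side [324.  75.]
[139   0  17  20 292] [147.    8.8] [1141.   297.9] axis deg -166.9 ext [58. 84.] skew 1.0 side [344.  88.]
[177   4  17  17 223] [184.9  12.2] [1123.6  164.3] axis deg -169.6 ext [57. 64.] skew -1.0 side [367. 102.]
[121   9  16  17 223] [128.4  16.6] [1113.   361.6] axis deg -158.2 ext [57. 66.] skew -1.0 side [327.  84.]
[158   9  18  27 382] [166.7  21.9] [1087.9  226. ] axis deg -169.2 ext [ 57. 103.] skew -1.0 side [348.  99.]
[102  14  16  16 213] [109.6  21.4] [1097.1  427. ] axis deg -154.3 ext [55. 65.] skew -1.0 side [313.  80.]
[ 83  19  18  26 364] [91.4 31.4] [1061.3  488.9] axis deg -178.4 ext [59. 98.] skew -1.0 side [296.  77.]
[140  24  17  17 234] [148.1  31.9] [1051.6  288.6] axis deg -161.0 ext [57. 65.] skew -1.0 side [329.  95.]
[178  24  17  18 235] [186.   32.7] [1045.1  157.2] axis deg -163.8 ext [57. 65.] skew -1.0 side [354. 109.]
[121  29  17  17
[... 857 characters left out ...]
 25 343] [177.3 219.3] [407.  164.6] axis deg 160.3 ext [58. 80.] skew -1.0 side [201. 170.]
[123 209  17  47 498] [130.6 231.8] [368.3 312. ] axis deg 179.9 ext [ 51. 145.] skew -1.0 side [164. 153.]
[275 211  18  26 345] [283.8 222.3] [ 395.4 -169. ] axis deg -169.1 ext [54. 81.] skew 1.0 side [270. 232.]
[324 219  20  21 331] [333.5 229. ] [ 373.7 -323.4] axis deg 176.1 ext [60. 63.] skew 1.0 side [306. 272.]
pear [array([690., 447.]), array([701., 155.]), array([514., 143.]), array([497., 428.])]
banana [array([695., 132.]), array([ 692., -153.]), array([ 493., -148.]), array([507., 133.])]
apple [array([ 708., -159.]), array([ 711., -442.]), array([ 516., -440.]), array([ 508., -161.])]
```

View pics/crop.png

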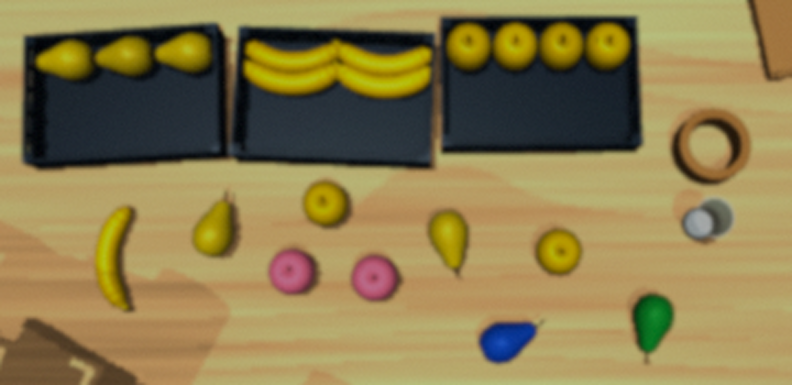

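The crop confirms it: yellow apples at (325,203) and (558,251), yellow pears at (215,230) and (449,240), and the banana at (113,257). The pink, blue and green ones are set apart. The side camera agrees with the top points. Next I fit the shapes and overlay the crates.

```bash
cat > fit.py <<'E'
from h import *
from scipy.optimize import minimize
im=np.load('top0.npy'); c=cam('top')
h=cv2.cvtColor(im,cv2.COLOR_RGB2HSV); m=cv2.inRange(h,(18,150,60),(34,255,255))
u=np.linspace(0,1,25)[:,None]
def pear():
    return [((x,0),r) for x,r in zip(np.linspace(0,40,20),29-(29-13)*np.linspace(0,1,20)**.8)]
def ban():
    x=np.linspace(-67,75,40); k=np.polyfit([-67,0,75],[26,0,34],2); y=np.polyval(k,x)
    return [((a,b),16.5*(1-.55*(abs(a)/75)**3)) for a,b in zip(x,y)]
def fit(model,p0,z,box):
    S=4; x0,y0,x1,y1=box; sub=cv2.resize(m[y0:y1,x0:x1],None,fx=S,fy=S,interpolation=cv2.INTER_LINEAR)>127
    def cost(p):
        a=p[2]; M=np.array([[np.cos(a),-np.sin(a)],[np.sin(a),np.cos(a)]]); g=np.zeros(sub.shape,np.uint8)
        for q,r in model:
            w=M@q+p[:2]; pc=proj(c,[*w,z]); rr=np.linalg.norm(proj(c,[w[0],w[1]+r,z])-pc)*S
            cv2.circle(g,tuple(int(v) for v in np.round(((pc-(x0,y0)+.5)*S-.5)*16)),int(rr*16),1,-1,shift=4)
        return 1-(sub&(g>0)).sum()/(sub|(g>0)).sum()
    best=min((minimize(cost,np.array(p0)+[0,0,d],method='Nelder-Mead',options=dict(initial_simplex=np.array(p0)+[0,0,d]+np.array([[0,0,0],[9,0,0],[0,9,0],[0,0,.15]]))) for d in(-.15,0,.15)),key=lambda r:r.fun)
    return best
if __name__=='__main__':
    for n,a in dict(pear_a=(pear(),(400,167,-.35),29,(160,192,196,238)),pear_b=(pear(),(400,-167,-2.95),29,(266,204,302,246)),banana=(ban(),(372,322,3.14),16.5,(115,200,148,265))).items():
        r=fit(*a); print(n,r.x[:2].round(1),np.degrees(r.x[2]).round(1),'1-IoU',round(r.fun,3))
    S=2.6; x0,y0=80,110; o=cv2.resize(im[y0:200,x0:385,::-1].copy(),None,fx=S,fy=S,interpolation=cv2.INTER_CUBIC)
    for x,y,d in((607,293,2.5),(603,-9,-2),(618,-300,.4)):
        a=np.radians(d); M=np.array([[np.cos(a),-np.sin(a)],[np.sin(a),np.cos(a)]])
        for z,col in((58,(0,0,255)),(0,(0,255,0))):
            P=[proj(c,[*(M@q+(x,y)),z]) for q in((95,142),(95,-142),(-95,-142),(-95,142))]
            cv2.polylines(o,[((np.array(P)-(x0,y0)+.5)*S).round().astype(int)],1,col,1)
    cv2.imwrite('pics/crates.png',o); print(c[2])
E
python3 fit.py
```

```text
pear_a [399.7 167.7] -18.8 1-IoU 0.08
pear_b [ 403.7 -167.5] -169.8 1-IoU 0.071
banana [371.6 326.4] 178.6 1-IoU 0.164
[ 270.47426013 -143.17201844 1240.65657973]
```

View pics/crates.png

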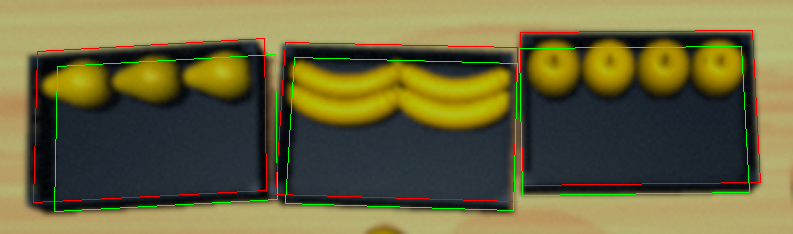

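Banana and apple crate outlines fit well; the pear crate sits about 6 mm further to +y. So I take the crate centres as pear (605,299, yaw 2.5°), banana (602,-9, -2°) and apple (618,-300). First I square the tool (tool y = world +y, x = -world x), then go over apple_a at (444,7).

Emit:
{"method": "play_rows", "body": {
  "motion": [
    [0,0,-7,0,0,0,1],
    [0,0,-7,0,0,0,1],
    [0,0,-7,0,0,0,1],
    [0,0,-2.4,0,0,0,1],
    [0,0,0,-1.6,-3.5,0,1],
    [0,0,0,-1.6,-3.5,0,1],
    [0,0,0,-1.6,-3.5,0,1],
    [0,0,0,-1.6,-3.5,0,1],
    [0,0,0,-1.6,-3.5,0,1],
    [0,0,0,-1.6,-3.5,0,1]
  ]
}}

```text
time: 0.93
tcp_pos: [314.1, 293.5, 218.5]
eef_rot: [-0.0, -0.001, 1.0, -0.0]
ft_force: [0.8, 1.0, 0.4]
opening: 92.8
grasp_force: 0.0
```

Emit:
{"method": "play_rows", "body": {
  "motion": [
    [0,0,0,-1.6,-3.5,0,1],
    [0,0,0,-1.6,-3.5,0,1],
    [0,0,0,-1.6,-3.5,0,1],
    [0,0,0,-1.6,-3.5,0,1],
    [0,0,0,-1.6,-3.5,0,1],
    [0,0,0,-1.6,-3.5,0,1],
    [0,0,0,-1.6,-3.5,0,1],
    [0,0,0,0,0,0,1],
    [0,0,0,0,0,0,1]
  ]
}}

```text
time: 1.68
tcp_pos: [426.6, 49.0, 218.3]
eef_rot: [-0.0, 0.001, 1.0, 0.0]
ft_force: [-1.1, 1.2, -0.6]
opening: 93.0
grasp_force: 0.0
```

```bash
cat > w.py <<'E'
from h import *
import sys
c=cam('wrist'); im=env.grab_frame('wrist'); np.save('w.npy',im)
h=cv2.cvtColor(im,cv2.COLOR_RGB2HSV); m=cv2.inRange(h,(18,150,40),(34,255,255)); m=cv2.morphologyEx(m,cv2.MORPH_OPEN,np.ones((5,5),np.uint8))
n,l,st,ce=cv2.connectedComponentsWithStats(m)
for i in range(1,n):
    if st[i][4]>800:
        x,y,w,hh,a=st[i]; print(st[i],ce[i].round(),at(c,*ce[i],float(sys.argv[1]))[:2].round(1),'bbox centre',at(c,x+w/2,y+hh/2,float(sys.argv[1]))[:2].round(1))
if len(sys.argv)>2: save(0,sys.argv[2],im)
E
python3 w.py 31 w1.png
```

```text
[ 503   56   45  144 2523] [530. 126.] [363.8 297.2] bbox centre [365.4 292.8]
[ 211  175   62   59 2786] [242. 204.] [443.6   6.6] bbox centre [443.8   7.1]
[ 151  329  199   37 2463] [251. 343.] [610.3  12.8] bbox centre [616.2  12.1]
[133 357 116  27 869] [195. 368.] [643.7 -55.2] bbox centre [647.9 -59.9]
```

View pics/w1.png

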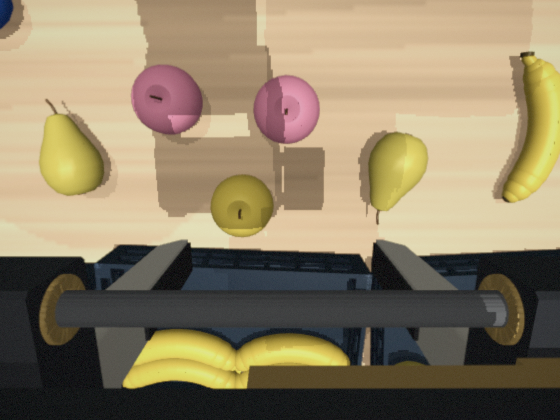

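Wrist view: apple_a at (242,204) gives (443.6, 6.6), matching the top camera. The pink ones at (167,98) and (287,108) and both pears are well clear. Picking up apple_a.

Emit:
{"method": "play_rows", "body": {
  "motion": [
    [0,0,0,-0.9,-2.1,0,1],
    [0,0,0,-0.84,-2.1,0,1],
    [0,0,0,0,0,4,1],
    [0,0,0,0,0,4,1],
    [0,0,0,0,0,4,1],
    [0,0,0,0,0,4,1],
    [0,0,0,0,0,3,1],
    [0,0,0,0,0,1.6,1],
    [0,0,0,0,0,0,1]
  ]
}}

```text
time: 2.48
tcp_pos: [441.4, 10.0, 9.9]
eef_rot: [-0.003, -0.002, 1.0, 0.0]
ft_force: [-0.3, 0.6, -0.3]
opening: 92.4
grasp_force: 0.0
```

Emit:
{"method": "play_rows", "body": {
  "motion": [
    [0,0,0,0,0,0,0.6],
    [0,0,0,0,0,0,0.6],
    [0,0,0,0,0,0,0.6],
    [0,0,0,0,0,0,0.6],
    [0,0,0,0,0,0,0.6],
    [0,0,0,0,0,0,0.6]
  ],
  "newtons": 12
}}

```text
time: 2.98
tcp_pos: [444.5, 8.4, 13.6]
eef_rot: [0.001, -0.001, 1.0, -0.0]
ft_force: [-1.9, 1.0, 9.5]
opening: 66.0
grasp_force: 12.0
```

Emit:
{"method": "play_rows", "body": {
  "motion": [
    [0,0,0,0,0,-1.6,0.6],
    [0,0,0,0,0,-4,0.6],
    [0,0,0,0,0,-4,0.6],
    [0,0,0,0,0,-2,0.6],
    [0,0,0,-1.4,-2.5,0,0.6],
    [0,0,0,-1.8,-3.2,0,0.6],
    [0,0,0,-1.8,-3.2,0,0.6],
    [0,0,0,-1.8,-3.2,0,0.6],
    [0,0,0,-1.8,-3.2,0,0.6],
    [0,0,0,-1.8,-3.2,0,0.6]
  ]
}}

```text
time: 3.82
tcp_pos: [548.5, -178.1, 128.9]
eef_rot: [0.0, -0.001, 1.0, 0.0]
ft_force: [-0.3, 0.2, -0.6]
opening: 65.7
grasp_force: 12.0
```

Emit:
{"method": "play_rows", "body": {
  "motion": [
    [0,0,0,-1.8,-3.2,0,0.6],
    [0,0,0,-1.8,-3.2,0,0.6],
    [0,0,0,0,0,0,0.6],
    [0,0,0,0,0,0,0.6],
    [0,0,0,0,0,0,0.6]
  ]
}}

```text
time: 4.23
tcp_pos: [583.6, -239.8, 128.4]
eef_rot: [-0.001, -0.001, 1.0, 0.0]
ft_force: [0.3, 0.7, -1.2]
opening: 65.8
grasp_force: 12.0
```

Emit:
{"method": "play_rows", "body": {
  "motion": [
    [0,0,0,0,0,3,0.6],
    [0,0,0,0,0,3,0.6],
    [0,0,0,0,0,2.4,0.6],
    [0,0,0,0,0,1.2,0.6],
    [0,0,0,0,0,0.8,0.6],
    [0,0,0,0,0,0.3,0.6],
    [0,0,0,0,0,0.2,0.6],
    [0,0,0,0,0,0,0.6],
    [0,0,0,0,0,0,0.6]
  ]
}}

```text
time: 4.98
tcp_pos: [584.8, -240.5, 20.8]
eef_rot: [0.001, -0.001, 1.0, -0.0]
ft_force: [0.4, 0.8, -1.3]
opening: 65.8
grasp_force: 12.0
```

Emit:
{"method": "play_rows", "body": {
  "motion": [
    [0,0,0,0,0,0.1,0.6],
    [0,0,0,0,0,0,0.6],
    [0,0,0,0,0,0,0.6]
  ]
}}

```text
time: 5.23
tcp_pos: [584.3, -240.4, 19.0]
eef_rot: [0.0, -0.001, 1.0, -0.0]
ft_force: [0.2, 0.5, -1.5]
opening: 65.9
grasp_force: 12.0
```

Emit:
{"method": "play_rows", "body": {
  "motion": [
    [0,0,0,0,0,0.1,0.6],
    [0,0,0,0,0,0,0.6],
    [0,0,0,0,0,0,0.6]
  ]
}}

```text
time: 5.48
tcp_pos: [584.4, -240.4, 18.7]
eef_rot: [0.0, -0.001, 1.0, -0.0]
ft_force: [-3.5, 1.5, 9.1]
opening: 65.6
grasp_force: 12.0
```

Contact with the crate floor. I release and rise.

Emit:
{"method": "play_rows", "body": {
  "motion": [
    [0,0,0,0,0,0,0.8],
    [0,0,0,0,0,0,0.95],
    [0,0,0,0,0,0,0.95],
    [0,0,0,0,0,0,0.95],
    [0,0,0,0,0,-2,0.95],
    [0,0,0,0,0,-4,0.95],
    [0,0,0,0,0,-4,0.95],
    [0,0,0,0,0,-3,0.95],
    [0,0,0,2,-1.5,0,1],
    [0,0,0,3.5,-1.5,0,1]
  ]
}}

```text
time: 6.32
tcp_pos: [531.4, -270.8, 149.7]
eef_rot: [0.002, -0.002, 1.0, -0.001]
ft_force: [0.5, -1.5, -1.3]
opening: 92.3
grasp_force: 0.0
```

Emit:
{"method": "play_rows", "body": {
  "motion": [
    [0,0,0,3.5,-1.5,0,1],
    [0,0,0,3.5,-1.5,0,1],
    [0,0,0,3.5,-1.5,0,1],
    [0,0,0,3.5,-0.8,0,1],
    [0,0,0,0,0,0,1],
    [0,0,0,0,0,0,1],
    [0,0,0,0,0,0,1]
  ]
}}

```text
time: 6.9
tcp_pos: [389.9, -323.8, 147.9]
eef_rot: [0.0, -0.001, 1.0, -0.0]
ft_force: [0.3, -0.1, -0.7]
opening: 93.2
grasp_force: 0.0
```

```bash
python3 w.py 31 w2.png
```

```text
[ 245  146   77   78 4653] [283. 185.] [ 373.9 -323.2] bbox centre [ 374.2 -322.6]
```

View pics/w2.png

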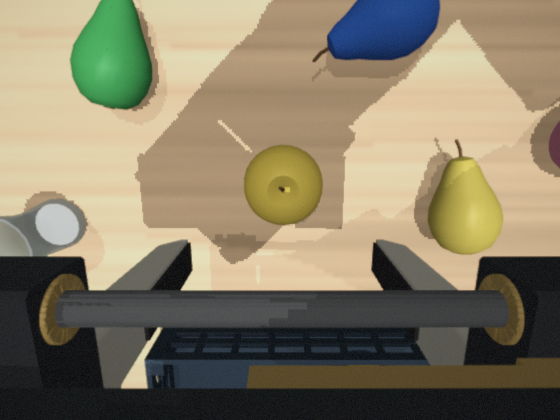

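The wrist view shows yellow apple_b at (283,185), i.e. (374,-323). The blue and green pears are at the top and the glass is at the left; nothing is in the way. Picking it.

Emit:
{"method": "play_rows", "body": {
  "motion": [
    [0,0,0,1.6,0,0,1],
    [0,0,0,0,0,4,1],
    [0,0,0,0,0,4,1],
    [0,0,0,0,0,3.5,1],
    [0,0,0,0,0,2,1],
    [0,0,0,0,0,0,1],
    [0,0,0,0,0,0,1]
  ]
}}

```text
time: 7.53
tcp_pos: [373.9, -323.1, 12.2]
eef_rot: [-0.001, -0.001, 1.0, 0.001]
ft_force: [-0.0, 0.2, 0.1]
opening: 92.7
grasp_force: 0.0
```

Emit:
{"method": "play_rows", "body": {
  "motion": [
    [0,0,0,0,0,0,0.6],
    [0,0,0,0,0,0,0.6],
    [0,0,0,0,0,0,0.6],
    [0,0,0,0,0,0,0.6],
    [0,0,0,0,0,0,0.6],
    [0,0,0,0,0,-1.6,0.6],
    [0,0,0,0,0,-4,0.6],
    [0,0,0,0,0,-4,0.6],
    [0,0,0,0,0,-2,0.6]
  ]
}}

```text
time: 8.28
tcp_pos: [374.1, -324.5, 132.7]
eef_rot: [0.001, -0.001, 1.0, -0.002]
ft_force: [1.5, -0.4, -2.0]
opening: 65.5
grasp_force: 12.0
```

Emit:
{"method": "play_rows", "body": {
  "motion": [
    [0,0,0,-2.5,-0.5,0,0.6],
    [0,0,0,-3.7,-0.5,0,0.6],
    [0,0,0,-3.7,-0.5,0,0.6],
    [0,0,0,-3.7,-0.5,0,0.6],
    [0,0,0,-3.7,-0.6,0,0.6],
    [0,0,0,-3.8,-0.6,0,0.6],
    [0,0,0,0,0,0,0.6],
    [0,0,0,0,0,0,0.6],
    [0,0,0,0,0,0,0.6]
  ]
}}

```text
time: 9.03
tcp_pos: [583.5, -355.0, 128.1]
eef_rot: [-0.001, -0.001, 1.0, 0.0]
ft_force: [0.5, -0.3, -1.6]
opening: 65.6
grasp_force: 12.0
```

Emit:
{"method": "play_rows", "body": {
  "motion": [
    [0,0,0,0,0,3,0.6],
    [0,0,0,0,0,3,0.6],
    [0,0,0,0,0,2.4,0.6],
    [0,0,0,0,0,1.2,0.6],
    [0,0,0,0,0,0.8,0.6],
    [0,0,0,0,0,0.3,0.6],
    [0,0,0,0,0,0.1,0.6],
    [0,0,0,0,0,0,0.6],
    [0,0,0,0,0,0,0.6]
  ]
}}

```text
time: 9.78
tcp_pos: [584.9, -355.7, 22.0]
eef_rot: [0.001, -0.001, 1.0, -0.001]
ft_force: [0.9, 0.0, -1.6]
opening: 65.4
grasp_force: 12.0
```

Emit:
{"method": "play_rows", "body": {
  "motion": [
    [0,0,0,0,0,0.1,0.6],
    [0,0,0,0,0,0.1,0.6],
    [0,0,0,0,0,0,0.6],
    [0,0,0,0,0,0,0.6]
  ]
}}

```text
time: 10.12
tcp_pos: [584.4, -355.3, 18.7]
eef_rot: [0.0, -0.001, 1.0, -0.0]
ft_force: [-0.2, 1.1, -1.2]
opening: 65.7
grasp_force: 12.0
```

Emit:
{"method": "play_rows", "body": {
  "motion": [
    [0,0,0,0,0,0.1,0.6],
    [0,0,0,0,0,0,0.6],
    [0,0,0,0,0,0,0.6]
  ]
}}

```text
time: 10.37
tcp_pos: [584.5, -355.4, 18.5]
eef_rot: [0.0, -0.001, 1.0, -0.0]
ft_force: [-2.5, 1.1, 6.0]
opening: 65.5
grasp_force: 12.0
```

Emit:
{"method": "play_rows", "body": {
  "motion": [
    [0,0,0,0,0,0,0.8],
    [0,0,0,0,0,0,0.9],
    [0,0,0,0,0,0,0.9],
    [0,0,0,0,0,0,0.9],
    [0,0,0,0,0,-2,0.9],
    [0,0,0,0,0,-4,0.9],
    [0,0,0,0,0,-4,0.9],
    [0,0,0,0,0,-3,0.9],
    [0,0,0,2,2,0,1],
    [0,0,0,2.6,2.7,0,1]
  ]
}}

```text
time: 11.2
tcp_pos: [539.4, -309.6, 149.5]
eef_rot: [0.002, -0.0, 1.0, -0.002]
ft_force: [0.8, -0.9, -0.3]
opening: 91.2
grasp_force: 0.0
```

Emit:
{"method": "play_rows", "body": {
  "motion": [
    [0,0,0,2.7,2.8,0,1],
    [0,0,0,2.7,2.8,0,1],
    [0,0,0,2.7,2.8,0,1],
    [0,0,0,2.7,2.8,0,1],
    [0,0,0,2.7,2.8,0,1],
    [0,0,0,0,0,0,1],
    [0,0,0,0,0,0,1],
    [0,0,0,0,0,0,1]
  ]
}}

```text
time: 11.87
tcp_pos: [404.0, -169.2, 148.2]
eef_rot: [0.001, -0.001, 1.0, -0.0]
ft_force: [0.4, -0.0, -0.5]
opening: 93.1
grasp_force: 0.0
```

```bash
python3 w.py 29 w3.png
```

```text
[ 173  351   68   38 1920] [209. 370.] [ 570.2 -239.4] bbox centre [ 570.1 -241.2]
```

View pics/w3.png

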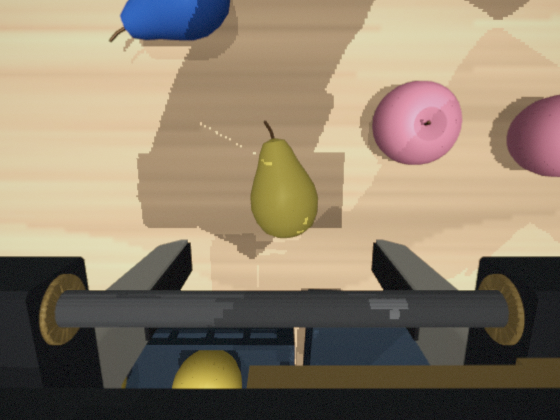

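Pear_b (yellow) has its thickest part near (285,203) and its neck end near (273,140). I convert these.

Run:
```python
from h import *
c=cam('wrist'); a=at(c,284.5,203,29); b=at(c,273,141,29); print(a,b,np.degrees(np.arctan2(*(b-a)[1::-1])))
for q in ((403.7,-167.5,29),(403.7-53*.984,-167.5-53*.177,29),(403.7+31*.984,-167.5+31*.177,29)): print(proj(c,q))
```

```text
[ 404.26786771 -167.33479542   29.        ] [ 352.68367654 -176.90140108   29.        ] -169.49351315426551
[284.30803005 202.3461169 ]
[273.02043845 139.57372471]
[290.46774503 236.60510749]
```

Emit:
{"method": "play_rows", "body": {
  "motion": [
    [0,0,0,0,0.15,0,1],
    [0,0,-5,0,0,4,1],
    [0,0,-5.2,0,0,4,1],
    [0,0,0,0,0,3.8,1],
    [0,0,0,0,0,2,1],
    [0,0,0,0,0,0,1],
    [0,0,0,0,0,0,1]
  ]
}}

```text
time: 12.5
tcp_pos: [403.1, -167.3, 9.2]
eef_rot: [-0.001, -0.089, 0.996, 0.001]
ft_force: [-0.2, 0.2, 0.0]
opening: 92.7
grasp_force: 0.0
```

Emit:
{"method": "play_rows", "body": {
  "motion": [
    [0,0,0,0,0,0,0.55],
    [0,0,0,0,0,0,0.55],
    [0,0,0,0,0,0,0.55],
    [0,0,0,0,0,0,0.55],
    [0,0,0,0,0,0,0.55],
    [0,0,0,0,0,0,0.55]
  ]
}}

```text
time: 13.0
tcp_pos: [403.3, -167.2, 10.0]
eef_rot: [0.0, -0.09, 0.996, -0.0]
ft_force: [-0.7, 2.1, 3.2]
opening: 57.6
grasp_force: 10.1
```

Emit:
{"method": "play_rows", "body": {
  "motion": [
    [0,0,0,0,0,-1.5,0.55],
    [0,0,3.7,0,0,-3.5,0.55],
    [0,0,4,0,0,-4,0.55],
    [0,0,0,0,0,-3,0.55],
    [0,0,0,-1.2,2,0,0.55],
    [0,0,0,-1.8,3.4,0,0.55],
    [0,0,0,-1.8,3.4,0,0.55],
    [0,0,0,-1.8,3.4,0,0.55],
    [0,0,0,-1.8,3.4,0,0.55],
    [0,0,0,-1.8,3.4,0,0.55]
  ],
  "newtons": 12
}}

```text
time: 13.83
tcp_pos: [496.6, 29.3, 129.7]
eef_rot: [-0.0, -0.023, 1.0, -0.0]
ft_force: [0.9, -0.7, -0.8]
opening: 57.6
grasp_force: 12.0
```

Emit:
{"method": "play_rows", "body": {
  "motion": [
    [0,0,0,-1.8,3.4,0,0.55],
    [0,0,0,-1.8,3.4,0,0.55],
    [0,0,0,-1.8,3.4,0,0.55],
    [0,0,0,-1.8,3.4,0,0.55],
    [0,0,0,-1.8,3.4,0,0.55],
    [0,0,0,-1.8,3.2,0,0.55],
    [0,0,0,0,0,0,0.55],
    [0,0,0,0,0,0,0.55],
    [0,0,0,0,0,0,0.55]
  ]
}}

```text
time: 14.58
tcp_pos: [594.5, 233.5, 129.1]
eef_rot: [-0.001, -0.023, 1.0, -0.0]
ft_force: [-0.3, -0.8, -1.1]
opening: 57.8
grasp_force: 12.0
```

```bash
python3 w.py 29 w4.png
```

```text
[   0  212  141   36 1780] [ 78. 224.] [615.3  69.9] bbox centre [620.4  63.5]
[   0  245   95   33 1204] [ 37. 256.] [644.5  33.4] bbox centre [648.7  41.6]
```

View pics/w4.png

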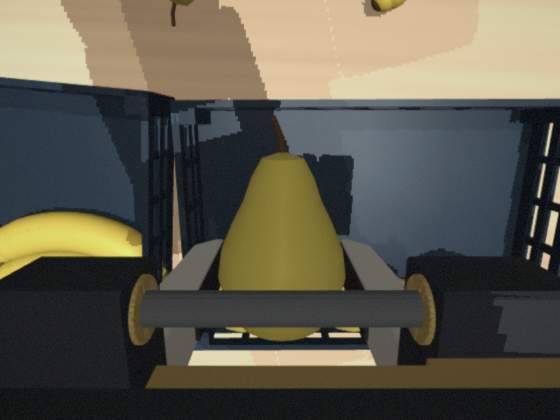

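Pear_b is held level, neck towards the front wall. The pear crate's front rim is at v≈98–107 and its right wall rim at u≈150–200. I check the crate pose from these.

Run:
```python
from h import *
c=cam('wrist')
for p in ((250,98),(530,97),(250,107),(530,107)): print(p,at(c,*p,58)[:2].round(1))
a=np.radians(2.5)
M=np.array([[np.cos(a),-np.sin(a)],[np.sin(a),np.cos(a)]])
for q in ((-95,-142.5),(-90,-137.5),(0,-142.5),(-95,142.5),(-90,137.5)): print(q,proj(c,[*(M@q+(605,299)),58]).round(0))
```

```text
(250, 98) [513.9 208.3]
(530, 97) [504.6 391.9]
(250, 107) [519.5 208.4]
(530, 107) [510.9 393.3]
(-95, -142.5) [165.  98.]
(-90, -137.5) [173. 106.]
(0, -142.5) [175. 236.]
(-95, 142.5) [598.  99.]
(-90, 137.5) [589. 107.]
```

The crate pose is confirmed within 1 mm. Lowering.

Emit:
{"method": "play_rows", "body": {
  "motion": [
    [0,0,0,0,0,3,0.55],
    [0,0,0,0,0,3,0.55],
    [0,0,0,0,0,2.6,0.55],
    [0,0,0,0,0,1.2,0.55],
    [0,0,0,0,0,0.8,0.55],
    [0,0,0,0,0,0.4,0.55],
    [0,0,0,0,0,0.2,0.55],
    [0,0,0,0,0,0,0.55],
    [0,0,0,0,0,0,0.55]
  ]
}}

```text
time: 15.38
tcp_pos: [595.8, 234.1, 18.8]
eef_rot: [0.001, -0.023, 1.0, 0.0]
ft_force: [-0.2, -0.7, -1.1]
opening: 57.9
grasp_force: 12.0
```

Emit:
{"method": "play_rows", "body": {
  "motion": [
    [0,0,0,0,0,0.1,0.55],
    [0,0,0,0,0,0,0.55],
    [0,0,0,0,0,0,0.55]
  ]
}}

```text
time: 15.63
tcp_pos: [595.3, 234.1, 17.0]
eef_rot: [0.0, -0.023, 1.0, 0.0]
ft_force: [0.6, 0.4, -1.5]
opening: 57.6
grasp_force: 12.0
```

Emit:
{"method": "play_rows", "body": {
  "motion": [
    [0,0,0,0,0,0.1,0.55],
    [0,0,0,0,0,0,0.55],
    [0,0,0,0,0,0,0.55]
  ]
}}

```text
time: 15.88
tcp_pos: [595.1, 234.0, 15.6]
eef_rot: [-0.0, -0.023, 1.0, -0.0]
ft_force: [0.7, 0.5, -0.9]
opening: 57.8
grasp_force: 12.0
```

Emit:
{"method": "play_rows", "body": {
  "motion": [
    [0,0,0,0,0,0.1,0.55],
    [0,0,0,0,0,0,0.55],
    [0,0,0,0,0,0,0.55]
  ]
}}

```text
time: 16.13
tcp_pos: [595.3, 234.1, 15.1]
eef_rot: [0.0, -0.023, 1.0, 0.0]
ft_force: [-2.9, -0.5, 5.4]
opening: 57.6
grasp_force: 12.0
```

Emit:
{"method": "play_rows", "body": {
  "motion": [
    [0,0,0,0,0,0,0.7],
    [0,0,0,0,0,0,0.85],
    [0,0,0,0,0,0,0.85],
    [0,0,0,0,0,0,0.85],
    [0,0,0,0,0,-2,0.85],
    [0,0,0,0,0,-4,0.85],
    [0,0,0,0,0,-4,0.85],
    [0,0,0,0,0,-3.4,0.85],
    [0,0,0,2.3,-0.8,0,1],
    [0,0,0,3.5,-1,0,1]
  ]
}}

```text
time: 16.97
tcp_pos: [539.9, 213.8, 150.7]
eef_rot: [0.003, -0.023, 1.0, 0.001]
ft_force: [0.7, 0.9, -0.7]
opening: 88.1
grasp_force: 0.0
```

Emit:
{"method": "play_rows", "body": {
  "motion": [
    [0,0,0,3.5,-1,0,1],
    [0,0,0,3.5,-1,0,1],
    [0,0,0,3.5,-1,0,1],
    [0,0,0,3.5,-1,0,1],
    [0,0,7,0,0,0,1],
    [0,0,7,0,0,0,1],
    [0,0,7.1,0,0,0,1],
    [0,0,0,0,0,0,1],
    [0,0,0,0,0,0,1],
    [0,0,0,0,0,0,1]
  ]
}}

```text
time: 17.8
tcp_pos: [400.0, 167.1, 148.6]
eef_rot: [-0.0, 0.159, 0.987, -0.0]
ft_force: [-1.0, 0.3, -1.2]
opening: 93.1
grasp_force: 0.0
```

```bash
python3 w.py 29 w5.png
python3 - <<'E'
from h import *
c=cam('wrist'); a=np.radians(-18.8); d=np.array([np.cos(a),np.sin(a),0])
for t in(-31,0,53): print(t,proj(c,np.array([399.7,167.7,29])+t*d).round(0))
E
```

```text
[ 388   28   62  171 3342] [428.  99.] [355.8 303.2] bbox centre [364.8 294.2]
-31 [282. 166.]
0 [282. 202.]
53 [281. 261.]
```

View pics/w5.png

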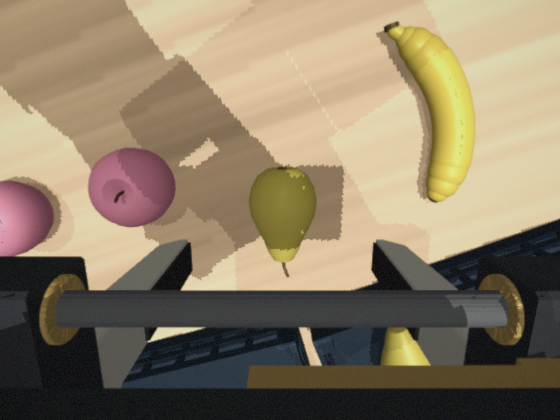

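Pear_a fills exactly the predicted pixels: axis at u≈282, v 166–262. Picking it.

Emit:
{"method": "play_rows", "body": {
  "motion": [
    [0,0,0,0,0,4,1],
    [0,0,0,0,0,4,1],
    [0,0,0,0,0,3.8,1],
    [0,0,0,0,0,2,1],
    [0,0,0,0,0,0,1],
    [0,0,0,0,0,0,1],
    [0,0,0,0,0,0,0.55],
    [0,0,0,0,0,0,0.55],
    [0,0,0,0,0,0,0.55],
    [0,0,0,0,0,0,0.55]
  ]
}}

```text
time: 18.68
tcp_pos: [400.6, 167.3, 11.6]
eef_rot: [0.001, 0.161, 0.987, 0.0]
ft_force: [0.6, 0.4, -0.1]
opening: 71.1
grasp_force: 0.0
```

Emit:
{"method": "play_rows", "body": {
  "motion": [
    [0,0,0,0,0,0,0.55],
    [0,0,0,0,0,0,0.55],
    [0,0,0,0,0,0,0.55]
  ]
}}

```text
time: 18.93
tcp_pos: [400.2, 167.2, 11.0]
eef_rot: [0.0, 0.161, 0.987, 0.0]
ft_force: [-1.4, -0.5, 6.1]
opening: 57.5
grasp_force: 12.0
```

Emit:
{"method": "play_rows", "body": {
  "motion": [
    [0,0,0,0,0,-1.5,0.55],
    [0,0,-7,0,0,-3.7,0.55],
    [0,0,-7,0,0,-4,0.55],
    [0,0,-7,0,0,-3,0.55],
    [0,0,0,-1.6,1.8,0,0.55],
    [0,0,0,-2.5,2.8,0,0.55],
    [0,0,0,-2.5,2.8,0,0.55],
    [0,0,0,-2.5,2.8,0,0.55],
    [0,0,0,-2.5,2.8,0,0.55],
    [0,0,0,-2.5,2.8,0,0.55]
  ]
}}

```text
time: 19.77
tcp_pos: [534.5, 332.5, 132.3]
eef_rot: [-0.0, -0.022, 1.0, -0.0]
ft_force: [0.3, -0.6, -1.4]
opening: 57.2
grasp_force: 12.0
```

Emit:
{"method": "play_rows", "body": {
  "motion": [
    [0,0,0,-2.2,3,0,0.55],
    [0,0,0,0,0,0,0.55],
    [0,0,0,0,0,0,0.55],
    [0,0,0,0,0,0,0.55]
  ]
}}

```text
time: 20.1
tcp_pos: [553.9, 361.5, 131.9]
eef_rot: [-0.001, -0.022, 1.0, -0.001]
ft_force: [-0.4, -0.2, -0.9]
opening: 57.6
grasp_force: 12.0
```

Emit:
{"method": "play_rows", "body": {
  "motion": [
    [0,0,0,0,0,3,0.55],
    [0,0,0,0,0,3,0.55],
    [0,0,0,0,0,2.6,0.55],
    [0,0,0,0,0,1.2,0.55],
    [0,0,0,0,0,0.8,0.55],
    [0,0,0,0,0,0.5,0.55],
    [0,0,0,0,0,0.2,0.55],
    [0,0,0,0,0,0.1,0.55],
    [0,0,0,0,0,0,0.55],
    [0,0,0,0,0,0,0.55]
  ]
}}

```text
time: 20.93
tcp_pos: [555.1, 362.3, 19.6]
eef_rot: [0.001, -0.022, 1.0, 0.0]
ft_force: [1.2, -0.7, -1.5]
opening: 57.5
grasp_force: 12.0
```

Emit:
{"method": "play_rows", "body": {
  "motion": [
    [0,0,0,0,0,0.1,0.55],
    [0,0,0,0,0,0,0.55],
    [0,0,0,0,0,0,0.55]
  ]
}}

```text
time: 21.18
tcp_pos: [554.7, 362.1, 17.9]
eef_rot: [0.0, -0.022, 1.0, 0.0]
ft_force: [0.0, -0.7, -0.9]
opening: 57.8
grasp_force: 12.0
```

Emit:
{"method": "play_rows", "body": {
  "motion": [
    [0,0,0,0,0,0.1,0.55],
    [0,0,0,0,0,0,0.55],
    [0,0,0,0,0,0,0.55]
  ]
}}

```text
time: 21.43
tcp_pos: [554.6, 362.0, 16.5]
eef_rot: [-0.0, -0.022, 1.0, -0.0]
ft_force: [-0.7, -0.2, -1.2]
opening: 58.0
grasp_force: 12.0
```

Emit:
{"method": "play_rows", "body": {
  "motion": [
    [0,0,0,0,0,0.1,0.55],
    [0,0,0,0,0,0,0.55],
    [0,0,0,0,0,0,0.55]
  ]
}}

```text
time: 21.68
tcp_pos: [554.7, 362.1, 16.1]
eef_rot: [0.0, -0.022, 1.0, 0.0]
ft_force: [-1.3, -1.6, 4.8]
opening: 57.9
grasp_force: 12.0
```

Emit:
{"method": "play_rows", "body": {
  "motion": [
    [0,0,0,0,0,0,0.7],
    [0,0,0,0,0,0,0.85],
    [0,0,0,0,0,0,0.85],
    [0,0,0,0,0,0,0.85],
    [0,0,0,0,0,-2,0.85],
    [0,0,0,0,0,-4,0.85],
    [0,0,0,0,0,-4,0.85],
    [0,0,0,0,0,-3.4,0.85],
    [0,0,0,2.4,-0.4,0,1],
    [0,0,0,4,-0.6,0,1]
  ]
}}

```text
time: 22.52
tcp_pos: [493.4, 349.8, 151.7]
eef_rot: [0.003, -0.021, 1.0, 0.001]
ft_force: [0.5, 0.6, -0.4]
opening: 87.9
grasp_force: 0.0
```

Emit:
{"method": "play_rows", "body": {
  "motion": [
    [0,0,0,4,-0.6,0,1],
    [0,0,0,4,-0.6,0,1],
    [0,0,0,4,-0.6,0,1],
    [0,0,0,0,0,0,1],
    [0,0,0,0,0,0,1],
    [0,0,0,0,0,0,1]
  ]
}}

```text
time: 23.02
tcp_pos: [372.7, 326.5, 150.1]
eef_rot: [0.001, -0.022, 1.0, 0.0]
ft_force: [0.7, 0.2, 1.0]
opening: 93.3
grasp_force: 0.0
```

```bash
python3 w.py 16.5 w6.png
python3 - <<'E'
from h import *
from fit import ban
c=cam('wrist'); a=np.radians(178.6); M=np.array([[np.cos(a),-np.sin(a)],[np.sin(a),np.cos(a)]])
im=cv2.imread('pics/w6.png')
for q,r in ban():
    u,v=proj(c,[*(M@q+(371.6,326.4)),16.5]); cv2.circle(im,(int(round(u)),int(round(v))),2,(255,0,0),-1)
u,v=proj(c,[371.6,326.4,16.5]); print(u,v); cv2.circle(im,(int(u),int(v)),4,(0,0,255),1)
cv2.imwrite('pics/w6b.png',im)
E
```

```text
[ 242  108   57  165 4911] [272. 187.] [362.4 317.1] bbox centre [365.4 316.1]
281.8174603273923 197.5530847060112
```

View pics/w6b.png

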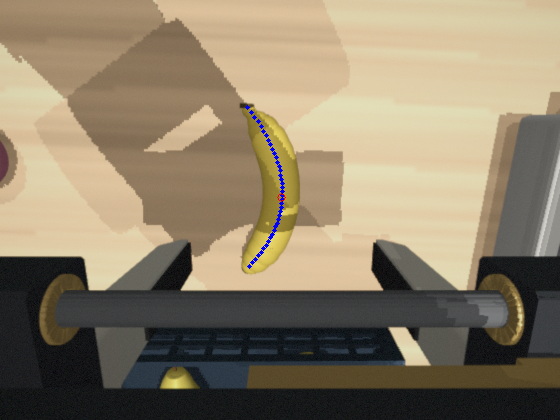

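The predicted centreline lies on the banana: ends near (245,106) and (248,268), grip point (282,197). I turn by a half turn so the wrist can place it ends-back later.

Emit:
{"method": "play_rows", "body": {
  "motion": [
    [0,0,7,0,0,0.2,1],
    [0,0,7,0,0,0.2,1],
    [0,0,7,0,0,0.2,1],
    [0,0,7,0,0,0.2,1],
    [0,0,7,0,0,0.2,1],
    [0,0,7,0,0,0.2,1],
    [0,0,7,0,0,0.2,1],
    [0,0,7,0,0,0.2,1],
    [0,0,7,0,0,0.2,1],
    [0,0,7,0,0,0.2,1]
  ]
}}

```text
time: 23.9
tcp_pos: [373.3, 326.3, 129.4]
eef_rot: [0.0, 0.558, 0.83, 0.0]
ft_force: [0.2, -0.4, 0.4]
opening: 92.9
grasp_force: 0.0
```

Emit:
{"method": "play_rows", "body": {
  "motion": [
    [0,0,7,0,0,0.2,1],
    [0,0,7,0,0,0.2,1],
    [0,0,7,0,0,0.2,1],
    [0,0,7,0,0,0.2,1],
    [0,0,7,0,0,0.2,1],
    [0,0,7,0,0,0.2,1],
    [0,0,7,0,0,0.2,1],
    [0,0,7,0,0,0.2,1],
    [0,0,7,0,0,0.2,1],
    [0,0,7,0,0,0.2,1]
  ]
}}

```text
time: 24.73
tcp_pos: [373.3, 326.3, 109.3]
eef_rot: [-0.0, 0.933, 0.359, 0.0]
ft_force: [0.4, -0.2, 0.5]
opening: 92.9
grasp_force: 0.0
```

Emit:
{"method": "play_rows", "body": {
  "motion": [
    [0,0,7,0,0,0.2,1],
    [0,0,7,0,0,0.2,1],
    [0,0,7,0,0,0.2,1],
    [0,0,7,0,0,0.2,1],
    [0,0,7,0,0,0,1],
    [0,0,7,0,0,0,0.8],
    [0,0,1.9,0,0,0,0.8],
    [0,0,0,0,0,0,0.8],
    [0,0,0,0,0,0,0.8]
  ]
}}

```text
time: 25.48
tcp_pos: [372.9, 326.2, 101.5]
eef_rot: [-0.0, 1.0, -0.012, 0.0]
ft_force: [-0.2, -0.1, -0.4]
opening: 75.0
grasp_force: 0.0
```

Emit:
{"method": "play_rows", "body": {
  "motion": [
    [0,0,0,0,0,3,0.8],
    [0,0,0,0,0,3,0.8],
    [0,0,0,0,0,2,0.8],
    [0,0,0,0,0,1.2,0.8],
    [0,0,0,0,0,0.6,0.8],
    [0,0,0,0,0,0,0.8],
    [0,0,0,0,0,0,0.8],
    [0,0,0,0,0,0,0.8]
  ]
}}

```text
time: 26.15
tcp_pos: [372.6, 326.4, 4.5]
eef_rot: [-0.0, 1.0, -0.012, 0.001]
ft_force: [-0.2, -0.1, -0.2]
opening: 74.1
grasp_force: 0.0
```

Emit:
{"method": "play_rows", "body": {
  "motion": [
    [0,0,0,0,0,0,0.3],
    [0,0,0,0,0,0,0.3],
    [0,0,0,0,0,0,0.3],
    [0,0,0,0,0,0,0.3],
    [0,0,0,0,0,0,0.3],
    [0,0,0,0,0,0,0.3],
    [0,0,0,0,0,0,0.3],
    [0,0,0,0,0,0,0.3]
  ]
}}

```text
time: 26.82
tcp_pos: [372.0, 326.0, 3.7]
eef_rot: [0.0, 1.0, -0.012, -0.0]
ft_force: [-0.0, -0.9, 1.5]
opening: 32.5
grasp_force: 12.0
```

Emit:
{"method": "play_rows", "body": {
  "motion": [
    [0,0,0,0,0,-1.5,0.3],
    [0,0,0,0,0,-3,0.3],
    [0,0,-5.4,0,0,-3,0.3],
    [0,0,-7,0,0,-2,0.3],
    [0,0,-7,0,0,-2,0.3],
    [0,0,-7,0,0,-1,0.3],
    [0,0,-7,0,0,0,0.3],
    [0,0,-7,0,0,0,0.3],
    [0,0,-7,0,0,0,0.3],
    [0,0,-7,0,0,0,0.3]
  ]
}}

```text
time: 27.65
tcp_pos: [371.9, 325.9, 128.5]
eef_rot: [0.0, 0.894, 0.449, -0.0]
ft_force: [0.4, 0.3, -1.1]
opening: 32.9
grasp_force: 12.0
```

Emit:
{"method": "play_rows", "body": {
  "motion": [
    [0,0,-7,0,0,0,0.3],
    [0,0,-7,0,0,0,0.3],
    [0,0,-7,0,0,0,0.3],
    [0,0,-7,0,0,0,0.3],
    [0,0,-7,0,0,0,0.3],
    [0,0,0,-2.2,1.3,0,0.3],
    [0,0,0,-3.2,1.9,0,0.3],
    [0,0,0,-3.4,2,0,0.3],
    [0,0,0,-3.4,2,0,0.3],
    [0,0,0,-3.4,2,0,0.3]
  ]
}}

```text
time: 28.48
tcp_pos: [458.9, 165.3, 128.6]
eef_rot: [-0.0, 0.719, 0.695, -0.0]
ft_force: [-0.0, 0.6, -0.9]
opening: 32.8
grasp_force: 12.0
```

Emit:
{"method": "play_rows", "body": {
  "motion": [
    [0,0,0,-3.4,2,0,0.3],
    [0,0,0,-3.4,2,0,0.3],
    [0,0,0,-3.4,2,0,0.3],
    [0,0,0,-3.4,2,0,0.3],
    [0,0,0,-3,2,0,0.3],
    [0,0,0,0,0,0,0.3],
    [0,0,0,0,0,0,0.3],
    [0,0,0,0,0,0,0.3]
  ]
}}

```text
time: 29.15
tcp_pos: [552.0, -2.2, 128.2]
eef_rot: [-0.001, 0.72, 0.694, -0.0]
ft_force: [-0.8, 0.2, -1.1]
opening: 32.5
grasp_force: 12.0
```

```bash
python3 w.py 16.5 w7.png;  python3 - <<'E'
from h import *
c=cam('wrist'); im=cv2.imread('pics/w7.png'); a=np.radians(-2); M=np.array([[np.cos(a),-np.sin(a)],[np.sin(a),np.cos(a)]])
P=[proj(c,[*(M@q+(602,-9)),58]) for q in((95,142),(95,-142),(-95,-142),(-95,142))]
cv2.polylines(im,[np.round(P).astype(int)],1,(0,0,255),1); cv2.imwrite('pics/w7b.png',im)
E
```

```text
[  246    22   220   268 23634] [353. 174.] [612.   22.4] bbox centre [613.8  36.4]
[ 257  328   79   38 2589] [297. 346.] [ 562.4 -136. ] bbox centre [ 562.1 -136.7]
```

View pics/w7b.png

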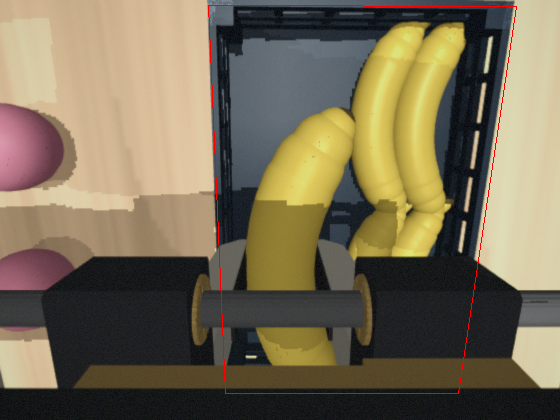

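The overlaid rim fits the crate: front wall u≈212, back wall u≈500. The banana hangs over the free front row with its ends bent back, clear of the fixed bananas (u≥352). Lowering it.

Emit:
{"method": "play_rows", "body": {
  "motion": [
    [0,0,0,0,0.2,0,0.3],
    [0,0,0,0,0,3,0.3],
    [0,0,0,0,0,3,0.3],
    [0,0,0,0,0,2.8,0.3],
    [0,0,0,0,0,1.2,0.3],
    [0,0,0,0,0,0.8,0.3],
    [0,0,0,0,0,0.5,0.3],
    [0,0,0,0,0,0.2,0.3],
    [0,0,0,0,0,0,0.3],
    [0,0,0,0,0,0,0.3]
  ]
}}

```text
time: 30.03
tcp_pos: [555.3, -2.5, 14.7]
eef_rot: [0.001, 0.719, 0.695, 0.001]
ft_force: [0.3, -0.8, -1.3]
opening: 32.4
grasp_force: 12.0
```

Emit:
{"method": "play_rows", "body": {
  "motion": [
    [0,0,0,0,0,0.1,0.3],
    [0,0,0,0,0,0,0.3],
    [0,0,0,0,0,0,0.3]
  ]
}}

```text
time: 30.28
tcp_pos: [554.8, -2.6, 13.0]
eef_rot: [0.0, 0.719, 0.695, 0.0]
ft_force: [0.3, -1.2, -2.5]
opening: 32.9
grasp_force: 12.0
```

Emit:
{"method": "play_rows", "body": {
  "motion": [
    [0,0,0,0,0,0.1,0.3],
    [0,0,0,0,0,0.1,0.3],
    [0,0,0,0,0,0,0.3],
    [0,0,0,0,0,0,0.3]
  ]
}}

```text
time: 30.62
tcp_pos: [554.5, -2.6, 10.5]
eef_rot: [-0.0, 0.719, 0.695, -0.0]
ft_force: [-0.3, 1.0, -0.9]
opening: 32.0
grasp_force: 12.0
```

Emit:
{"method": "play_rows", "body": {
  "motion": [
    [0,0,0,0,0,0.1,0.3],
    [0,0,0,0,0,0,0.3],
    [0,0,0,0,0,0,0.3]
  ]
}}

```text
time: 30.87
tcp_pos: [554.6, -2.6, 9.6]
eef_rot: [-0.0, 0.719, 0.695, -0.0]
ft_force: [-0.6, 0.1, -0.6]
opening: 32.5
grasp_force: 12.0
```

Emit:
{"method": "play_rows", "body": {
  "motion": [
    [0,0,0,0,0,0.1,0.3],
    [0,0,0,0,0,0,0.3],
    [0,0,0,0,0,0,0.3]
  ]
}}

```text
time: 31.12
tcp_pos: [554.7, -2.6, 8.7]
eef_rot: [0.0, 0.719, 0.695, 0.0]
ft_force: [0.3, -0.0, 0.5]
opening: 32.6
grasp_force: 12.0
```

Emit:
{"method": "play_rows", "body": {
  "motion": [
    [0,0,0,0,0,0.03,0.36],
    [0,0,0,0,0,0,0.42],
    [0,0,0,0,0,0,0.42],
    [0,0,0,0,0,0,0.42],
    [0,0,0,0,0,-1.5,0.42],
    [0,0,0,0,0,-3.5,0.42],
    [0,0,0,0,0,-4,0.42],
    [0,0,0,0,0,-4,0.42],
    [0,0,0,0,0,-4,0.42],
    [0,0,0,0,-2,-2,0.42]
  ]
}}

```text
time: 31.95
tcp_pos: [537.7, -2.1, 203.2]
eef_rot: [0.003, 0.719, 0.695, 0.002]
ft_force: [1.1, 0.0, 1.0]
opening: 39.4
grasp_force: 0.0
```

Emit:
{"method": "play_rows", "body": {
  "motion": [
    [0,0,0,0,-4,0,0.5],
    [0,0,0,0,-4,0,0.5],
    [0,0,0,0,-4,0,0.5],
    [0,0,0,0,-4,0,0.5],
    [0,0,0,0,-4,0,0.5],
    [0,0,0,0,-4,0,0.5],
    [0,0,0,0,0,0,0.5],
    [0,0,0,0,0,0,0.5],
    [0,0,0,0,0,0,0.5]
  ]
}}

```text
time: 32.7
tcp_pos: [295.7, 6.4, 198.8]
eef_rot: [0.001, 0.719, 0.695, 0.001]
ft_force: [-0.4, -0.3, 0.2]
opening: 46.3
grasp_force: 0.0
```

Run:
```python
from h import *
a=env.grab_frame('top')[110:260,75:430]; b=env.grab_frame('side')[80:340,150:470]
a=cv2.resize(a,(755,319),interpolation=cv2.INTER_CUBIC); b=cv2.resize(b,(340,276),interpolation=cv2.INTER_AREA)
o=np.zeros((598,755,3),np.uint8); o[:319]=a; o[320:596,:340]=b
save(0,'end.png',o)
```

```text
(no output)
```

View pics/end.png

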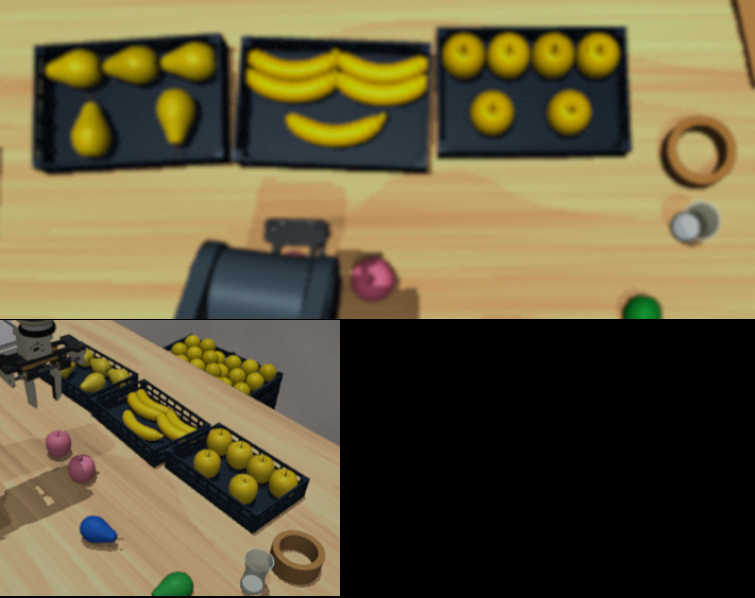

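The final view shows both pears, the banana and both apples in the front rows of their own crates (pears near (92,130) and (177,117), banana (335,130), apples (492,113) and (570,112)). The apples are stalk-up, and the look-alikes, glass and tape have not moved. Handing in.

```bash
python3 -c "
from station import env
print(env.close_job())"
```

```text
the job is handed in; nothing more can be done
None
```

The job is handed in: all five yellow fruits lie or stand in the free front rows of their own crates, set down gently, and the tea glass, tape and look-alikes were left where they were.

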